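# Seat a gift tag in the tag press and hold the lever on the third click

## Robot

A 7-joint arm with a two-finger parallel gripper is mounted at the origin on the work surface. World frame = base frame: x ahead of the robot, y to its left, z up, the work surface at z = 0. Lengths are in m, angles in rad, forces in N, time in s.
With the tool pointing down it reaches from about 0.425 to 0.975 m from the base axis. Payload 16.7 kg.
Tool frame: the origin (TCP) lies midway between the tips of the shut fingers; the grasp point (between the pads) lies 19 mm behind it (bot.grip_depth is the distance from the TCP to the grasp point, in m); z points along the fingers, y is the direction in which the jaws open and shut (so a half turn about z gives the same grasp; the last joint's range is limited). The gripper opens to 85 mm and grips with 20 to 120 N. Pads are 22 mm wide; open, the fingers measure 114 mm over their backs; the gripper's body (76 mm by 85 mm) begins 54 mm behind the grasp point. The pads swing forward as they close: fully open they stand 13 mm farther back than shut.
Start: joints at [1.052, 0.426, 0.074, 1.606, -0.034, 1.111, -0.067], TCP at [0.243, -0.63, 0.231] pointing down, gripper open.
Joint ranges: [-2.85, 2.85], [-0.5, 2.14], [-1.23, 1.37], [0.21, 2.46], [-1.02, 4.16], [0.16, 2.05], [-2.73, 2.73]. Speed limits (rad/s): [1.89, 1.89, 2.39, 2.39, 3.01, 3.01, 3.01].

## Interface

Orientations are given as a unit quaternion [x, y, z, w].
In Python, from plant import sensors, vision, ticket, bot gives the robot as it stands.
- The arm moves only by the tool drive_tool, never from a script. Its argument "moves" is a list of rows, each a list of 7 numbers: the shift along the tool's x, y, z in cm, then the turn, a rotation vector about the tool's x, y, z in rad, then the finger opening in cm, from 0 to 8.54. A call has 1 to 20 rows; each row is the pose to reach, as a shift and turn from the pose commanded when the call began, along the tool's axes at that moment; what a row does not reach only later rows make up. A row lasts 1/10 s, in which the tool goes at most 50 mm and 8.59 degrees, less where a joint would pass 70% of its speed; a pose out of reach is approached as far as the arm can. A call with a gripper value outside its range is refused whole. The fingers move at their own pace and stop on an object; "force" is the grip in N (left out, the last holds). Time passes only in rows, so rows that repeat a pose let the fingers close. It gives the time, the measured TCP pose, the force and the opening at its end, in the units of the state.
- sensors.get_state(): the state, without advancing time (a new reading comes with each control period).
- vision.snapshot(name): name is "scene" or "top" or "wrist"; returns (picture, depth): 420x560x3 uint8, red, green, blue; 420x560 float32, m along the optical axis (not along the pixel's ray), 0 where there is no reading.
- vision.camera_info(name): a dict with "camera_matrix" (3x3 intrinsics, pixels), "k1" (the pictures are not rectified: a ray, as slopes to the right and down, at radius r is drawn at 1 + k1 r^2 times it, then the intrinsics apply), "extrinsics" (4x4, takes a point from world to camera coordinates); the wrist camera has in their place "hand_eye" (4x4, takes a point from camera to tool coordinates, whose origin is the TCP and whose axes are the flange's). Camera axes: x right, y down, z forward; pixel columns grow to the right and rows downward; lengths in m; the calibration is good to about 2 mm. A picture is of the moment at which its call begins: read the wrist's pose just before it. camera_info takes no time and is no camera call.
- ticket.sign_off(): hands the job in, once; it reports no verdict.
The state is a dict: "time": time; "qpos": joint angles; "joint_velocities": joint speeds; "joint_efforts": joint torques, N m; "eef_pos": TCP position; "orientation": TCP orientation; "wrist_force": force on the tool from outside, world axes, zero at the start; "ft_torque": the same for the moment, N m; "grip_width": finger opening in m.
Only numpy, scipy, OpenCV 4.12 (cv2) and the standard library are available. Lean on these libraries where they do the work, as an engineer would, in place of code of your own. Each camera call takes 0.05 s, during which the arm holds its last target.

## Task

Glue the medallion to the gift tag in the small lever press: first push the press's sled all the way in until it comes up hard against its stop, leaving the lever up. Then press the lever down past its first two clicks to the third, at the very bottom of its stroke, and hold it there against its spring: finish while still holding the lever down, with the sled still fully home. Leave the other things on the table where they are.

Things in the scene. Friction and masses are not known exactly. Their poses are not given: they have to be found in the camera images.
- press: Bench-top tag press, fixed to the table, grey column and head on a dark steel base (210 x 160 mm, 18 mm thick). Origin: under the ram's axis, on the table. Axes: z up; -x is the side the lever points to (towards the robot at yaw 0); the sled's track runs along y and sticks out on the +y side, to y = 154 mm. Head: x -30 to 105, y -27 to 27, top at z = 165 mm. The lever's pivot lies along y, at x = 50, z = 145 mm; the shaft ends reach y = +-56 mm.
- sled (a joint): How far the aluminium sled carrying the tag stands out along the press's +y, in m: 0 = fully home against its stop under the ram, 0.09 = farthest out; starts 0.045 to 0.080 out. Slides with about 3 N of friction, no spring; stays where it is left; the stop is solid.
- sled_tab (a point): Top edge of the outer (+y) face of the sled's upright push tab, in mid-width, 78 mm above the table; axes as the press's. The tab is a plate 50 mm wide (along x), 12 mm thick (along y, reaching inward from here), standing free from 33 to 78 mm above the table at the outer end of the sled. With the sled home it is 136 mm from the ram's axis along the press's +y. Push its outer face towards the press's -y.
- lever (a joint): Angle of the press's lever in rad: 0 = up at rest (raised 30 degrees above level), 0.93 = end stop (23 degrees below level). Clicks (dips in the resistance) at about 0.30, 0.60 and 0.90; the last lies just before the end stop. A spring always returns it to 0 when let go; none of the clicks holds it. Pressed at the paddle's centre it resists with roughly 1.5 to 11 N, each click being led up to by a firmer spot (about 8, 9 and 11 N) and then giving way; the end stop is solid.
- paddle (a point): Centre of the upper face of the black flat paddle at the lever's end (80 mm long along the lever, 52 mm wide, 12 mm thick), 180 mm from the pivot, on the press's middle plane (y = 0). It swings down on an arc about the pivot: in the press's frame from x = -103, z = 240 mm (lever up) over x = -130, z = 151 (level) to x = -118, z = 79 mm (end stop). Its axes are the lever's: equal to the press's at joint value 0 and turning with the lever.
- tape_roll: Bystander: brown roll of packing tape standing on its flat side, 90 mm across, 48 mm high, beside the press; origin under its centre. Leave alone.
- water: Bystander: clear bottle, 62 mm across, 190 mm high, beyond the press; origin under its centre. Leave alone.
- marker: Bystander: marker pen lying down, 135 mm long, 19 mm thick; origin under its middle. Leave alone.
- gift: Bystander: wrapped gift box 110 x 80 x 60 mm; origin under its centre. Leave alone.
- stapler: Bystander: black stapler 150 x 36 x 51 mm; origin under its centre. Leave alone.
- truck: Bystander: wooden toy truck 130 x 76 x 83 mm; origin under its centre. Leave alone.

How it is judged:
By the outcome, as a careful person would: the job done as asked, in the order asked, and still so for the second after the job is handed in, while the arm keeps its last pose, push and grip.
It also fails if it takes over 48 s, if anything falls off the work surface, if the arm or the gripper's body presses on something with over 40 N, if the wrist force passes 120 N, or if a joint passes its speed limit or range.

## Working session

There is one attempt and no reset: what is moved stays moved. The work goes in short steps, Python scripts to look and compute and a tool call to move; the robot and the scene stay as the last step left them, time stands still between calls to the robot, and variables do not carry over. Pictures are saved under pics/ and viewed, and the job is handed in when it is done.

Besides the shell and the picture viewer there is one more tool, called after "Call:" by a JSON object that holds its "name" and its "arguments", one argument or row to a line. drive_tool: Moves the arm, as the interface text tells. Its arguments: {"type":"object","properties":{"moves":{"type":"array"},"force":{"type":"number"}},"required":["moves"]}

```bash
ls; mkdir -p pics
python3 - <<'E'
from plant import sensors, vision, ticket, bot
import cv2, numpy as np
s=sensors.get_state(); print(s)
for n in ("scene","top"):
    p,d=vision.snapshot(n); cv2.imwrite(f"pics/{n}0.png",p[:,:,::-1]); np.save(f"pics/{n}0.npy",d)
    print(n,vision.camera_info(n))
print(vision.camera_info("wrist")); print([a for a in dir(bot) if a[0]!='_'])
E
```

```text
pics
{'time': 0.0, 'qpos': array([ 1.05248909,  0.42674589,  0.07386831,  1.60663119, -0.03409688,
        1.11078544, -0.06712503]), 'joint_velocities': array([-0.00106154, -0.00176084,  0.00095686,  0.00103016,  0.00148966,
        0.00020106,  0.00112397]), 'joint_efforts': array([ 1.31867910e-03, -9.49840450e+01,  3.76114771e+00, -4.63537931e+01,
        1.93110667e-02,  9.96744056e-03, -2.95832990e-05]), 'eef_pos': array([ 0.24315002, -0.62923831,  0.23059118]), 'orientation': array([ 9.83052159e-01,  1.83324912e-01, -1.72868046e-04, -6.31745919e-04]), 'wrist_force': array([-1.06151306,  0.68163077, -0.23347854]), 'ft_torque': array([-0.03760507, -0.00243802, -0.01961677]), 'grip_width': 0.0854913925698524}
scene {'camera_matrix': array([[478.76163879,   0.        , 282.8854638 ],
       [  0.        , 478.76163879, 211.87889193],
       [  0.        ,   0.        ,   1.        ]]), 'k1': -0.059059165848881566, 'extrinsics': array([[ 0.87410493,  0.48571274,  0.00486884, -0.50996556],
       [ 0.39299307, -0.70128138, -0.594778  , -0.06633813],
       [-0.28547683,  0.5218118 , 
[... 441 characters left out ...]
.09908108, -0.00160554, -0.99507807,  1.38984596],
       [ 0.        ,  0.        ,  0.        ,  1.        ]])}
{'camera_matrix': array([[355.43463908,   0.        , 282.90086881],
       [  0.        , 355.43463908, 211.09094389],
       [  0.        ,   0.        ,   1.        ]]), 'k1': 0.004502902266758005, 'hand_eye': array([[-2.01929878e-04, -9.58394560e-01, -2.85446713e-01,
         7.13926020e-02],
       [ 9.99999257e-01,  1.49621355e-04, -1.20977403e-03,
        -5.18782186e-04],
       [ 1.20214977e-03, -2.85446745e-01,  9.58393818e-01,
        -1.41705019e-01],
       [ 0.00000000e+00,  0.00000000e+00,  0.00000000e+00,
         1.00000000e+00]])}
['PlanningError', 'grip_depth']
```

View pics/scene0.png

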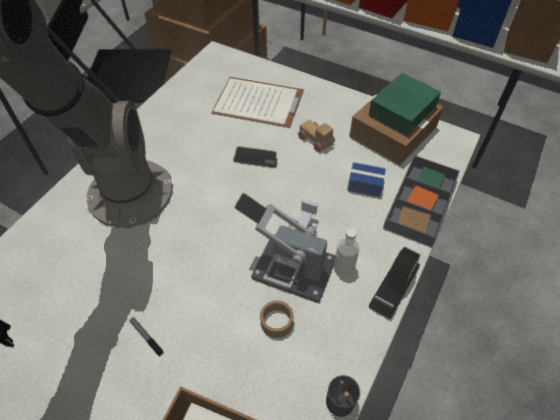

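View pics/top0.png

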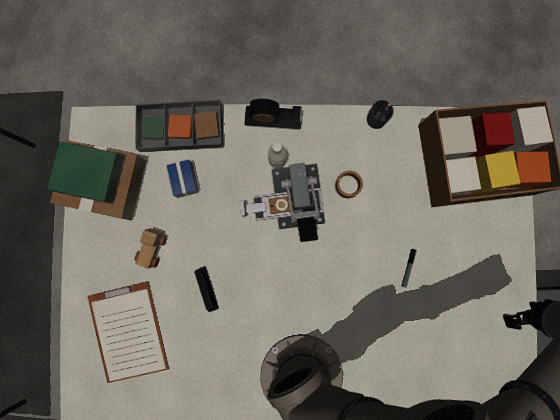

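The scene view shows the press near (290,255), with its lever up and pointing toward the robot, and the tape roll at (277,318). In the top view the paddle is at (308,228), the sled tab is around (245,208) pointing to +y, and the bottle is at (278,153).

```bash
cat > h.py <<'E'
import numpy as np, cv2
from plant import vision, sensors
def rays(name,uv):
    ci=vision.camera_info(name);K=ci["camera_matrix"]
    d=np.array([ci["k1"],0,0,0,0.])
    return cv2.undistortPoints(np.asarray(uv,float).reshape(-1,1,2),K,d).reshape(-1,2)
def T(name):
    return np.linalg.inv(vision.camera_info(name)["extrinsics"])
def pts(name,uv,z):
    r=rays(name,uv); c=np.c_[r*np.asarray(z).reshape(-1,1),np.asarray(z).reshape(-1)]
    M=T(name); return c@M[:3,:3].T+M[:3,3]
def cloud(name,d):
    v,u=np.indices(d.shape); uv=np.c_[u.ravel(),v.ravel()]
    return pts(name,uv,d.ravel()).reshape(*d.shape,3)
def onplane(name,uv,z):
    r=rays(name,uv); M=T(name); D=np.c_[r,np.ones(len(r))]@M[:3,:3].T; o=M[:3,3]
    return o+D*((z-o[2])/D[:,2:3])
E
python3 - <<'E'
from h import *
for n,(x0,y0,x1,y1) in {"top":(230,130,350,250),"scene":(220,180,350,310)}.items():
    im=cv2.imread(f"pics/{n}0.png")[y0:y1,x0:x1]
    cv2.imwrite(f"pics/{n}0z.png",cv2.resize(im,None,fx=4.6,fy=4.6,interpolation=cv2.INTER_CUBIC))
d=np.load("pics/top0.npy");C=cloud("top",d)
np.set_printoptions(linewidth=250,suppress=True)
print((C[150:246:3,236:340:3,2]*1000).astype(int))
E
```

```text
[[ 2 -4  3 ...  3  1 -1]
 [-2 -2 -1 ...  1 -2 -2]
 [ 0  2  1 ... -3  0  0]
 ...
 [ 2 -6  1 ...  0 -4  0]
 [ 5  3  2 ... -3 -6  4]
 [ 0 -1  3 ...  5 -1  1]]
```

View pics/top0z.png

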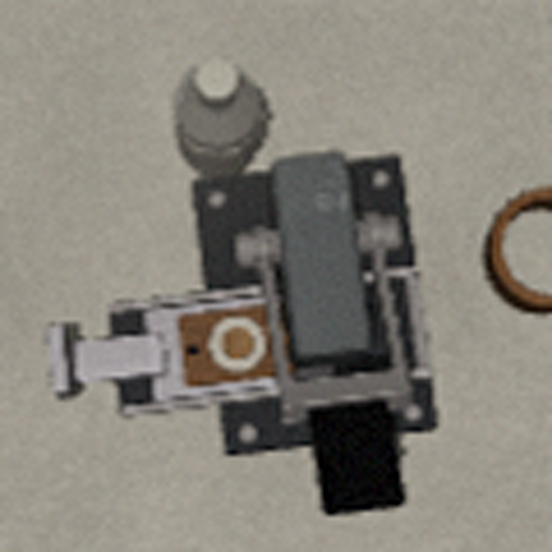

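View pics/scene0z.png

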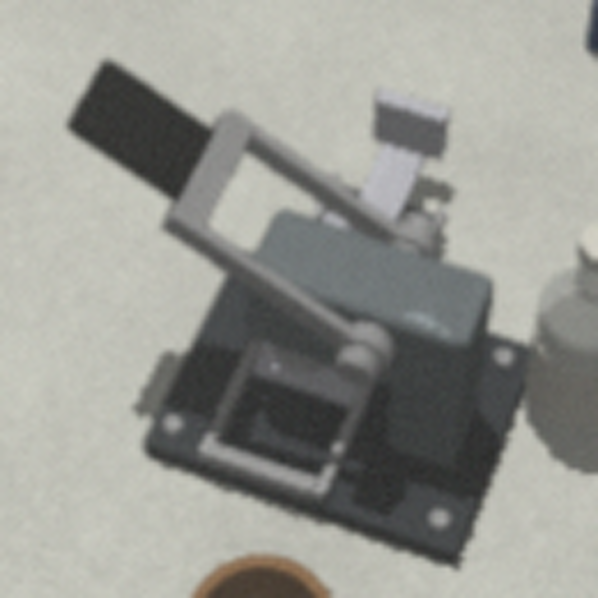

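Run:
```python
from h import *
np.set_printoptions(suppress=True,precision=4)
z=lambda a:(np.array(a,float)+.5)/4.6-.5+np.array([230,130])
base=onplane("top",z([(193,183),(400,155),(437,430),(226,454)]),.018)[:,:2]
print("base\n",base); e=lambda a,b:np.degrees(np.arctan2(*(b-a)[::-1]))
B=base
# x axis from near to far: left edge B3->B0 ; right B2->B1
print("yaw x:",e(B[3],B[0]),e(B[2],B[1]),"yaw y:",e(B[1],B[0])-90,e(B[2],B[3])-90, "ctr",B.mean(0))
print("len",np.linalg.norm(B[3]-B[0]),np.linalg.norm(B[2]-B[1]),np.linalg.norm(B[1]-B[0]))
head=onplane("top",z([(275,157),(343,152),(359,352),(293,361)]),.165)[:,:2]; print("head\n",head, e(head[3],head[0]),e(head[2],head[1]))
d=np.load("pics/top0.npy");C=cloud("top",d)
R=C[150:250,230:350].reshape(-1,3)
m=(R[:,2]>.157)&(R[:,2]<.173)&(R[:,0]>.5)
# head top by depth
pts2=R[m][:,:2].astype(np.float32)
print("head rect",m.sum(),cv2.minAreaRect(pts2))
# paddle cloud: black & z>.19
im=cv2.imread("pics/top0.png"); g=im.max(2)[150:250,230:350].reshape(-1)
m=(g<35)&(R[:,2]>.2); P=R[m]; print("paddle n",m.sum(),P.mean(0),P.min(0),P.max(0)); print(cv2.minAreaRect(P[:,:2].astype(np.float32)))
# tab
tab=onplane("top",z([(50,325),(75,323),(82,390),(57,396)]),.078); print("tab top corners\n",tab)
pc=onplane("top",z([(313,402)]),.23),onplane("top",z([(325,513),(404,503)]),.26);print(pc)
m=(R[:,2]>.06)&(R[:,2]<.09)&(R[:,1]>R[:,1].max()-.06*2); 
print(R[m][:,:3][::3])
```

```text
base
 [[ 0.7067  0.1052]
 [ 0.7289 -0.0511]
 [ 0.5207 -0.0773]
 [ 0.5024  0.0797]]
yaw x: 7.119046211219314 7.1697910193373575 yaw y: 8.071515480383539 6.640044985090597 ctr [0.6147 0.0141]
len 0.20589465256737857 0.20984040662921905 0.15787746215533788
head
 [[ 0.6949  0.047 ]
 [ 0.6986  0.0009]
 [ 0.5623 -0.0093]
 [ 0.5561  0.0349]] 4.9715124172758145 4.281215129575018
head rect 834 ((0.6553411483764648, 0.020838290452957153), (0.19278085231781006, 0.10736671090126038), 13.224149703979492)
paddle n 388 [ 0.4879 -0.0018  0.2437] [ 0.418  -0.0294  0.2094] [0.5457 0.0778 1.4382]
((0.4818716049194336, 0.029310911893844604), (0.08437307924032211, 0.1363268494606018), 21.041004180908203)
tab top corners
 [[0.5909 0.206  0.078 ]
 [0.5924 0.188  0.078 ]
 [0.5442 0.1825 0.078 ]
 [0.5399 0.2003 0.078 ]]
(array([[0.523 , 0.0244, 0.23  ]]), array([[ 0.4519,  0.0184,  0.26  ],
       [ 0.4581, -0.0302,  0.26  ]]))
[[0.5911 0.2004 0.0837]
 [0.5874 0.2034 0.0869]
 [0.585  0.204  0.0795]
 [0.5871 0.1956 0.0625]
 [0.5818 0.1975 0.0781]
 [0.5785 0.2007 0.0787]
 [0.5753 0.2041 0.077 ]
 [0.5754 0.1943 0.0764]
 [0.5721 0.1975 0.0766]
 [0.5692 0.2011 0.0729]
 [0.5653 0.2039 0.0778]
 [0.5649 0.1937 0.0814]
 [0.5621 0.1974 0.0767]
 [0.5585 0.2004 0.0797]
 [0.5553 0.1971 0.0792]
 [0.5527 0.201  0.0719]
 [0.5529 0.1913 0.0698]
 [0.5486 0.1936 0.0804]
 [0.5456 0.1972 0.0772]
 [0.5425 0.2007 0.0747]
 [0.5431 0.1912 0.0688]]
```

Both poses agree with each other. The press origin is about (0.590, 0.011) with yaw about 7.1°. The paddle is at (0.488, -0.002), and the tab's outer face is at about (0.566, 0.203), so the sled is about 57 mm out. I'll raise the arm, align it to the press yaw and shut the fingers.

Call:
{"name": "drive_tool", "arguments": {
  "moves": [
    [0, 0, -5, 0, 0, 0.12, 0],
    [0, 0, -10, 0, 0, 0.244, 0],
    [0, 0, -15, 0, 0, 0.244, 0],
    [0, 0, -15, 0, 0, 0.244, 0],
    [0, 0, -15, 0, 0, 0.244, 0],
    [0, 0, -15, 0, 0, 0.244, 0]
  ],
  "force": 30
}}

```text
time: 0.7
eef_pos: [0.2432, -0.6291, 0.3799]
orientation: [0.998, 0.062, -0.0, -0.001]
wrist_force: [0.4, -0.2, 0.6]
grip_width: 0.0003
```

```bash
cat >> h.py <<'E'
from scipy.spatial.transform import Rotation as Rn
O=np.array([.590,.011,0]); YAW=np.radians(7.1)
Rp=Rn.from_euler('z',YAW)
def w2p(p): return Rp.inv().apply(np.asarray(p)-O)
def p2w(p): return Rp.apply(p)+O
def go(press_pt):
    s=sensors.get_state(); R=Rn.from_quat(s["orientation"])
    d=R.inv().apply(p2w(press_pt)-s["eef_pos"])*100
    goal=Rn.from_matrix(np.c_[Rp.apply([1,0,0]),Rp.apply([0,-1,0]),[0,0,-1]])
    print("shift cm",d.round(2),"turn",(R.inv()*goal).as_rotvec().round(3))
def st():
    s=sensors.get_state(); print("t",s["time"],"press pos mm",(w2p(s["eef_pos"])*1000).round(1),"F",s["wrist_force"].round(1),"q",s["qpos"].round(2),"w",round(s["grip_width"],4))
E
python3 - <<'E'
from h import *
st(); go([0,.235,.38]); go([-.25,-.2,.38])
E
```

```text
t 0.7 press pos mm [-423.3 -592.3  379.9] F [ 0.4 -0.2  0.6] q [ 1.01  0.34  0.14  1.41 -0.05  1.39 -0.3 ] w 0.0003
shift cm [ 42.41 -82.69   0.13] turn [-0.002  0.001  0.001]
shift cm [ 17.37 -39.22   0.06] turn [-0.002  0.001  0.001]
```

Call:
{"name": "drive_tool", "arguments": {
  "moves": [
    [3.5, -3.5, 0, 0, 0, 0, 0],
    [7, -7, 0, 0, 0, 0, 0],
    [10.5, -10.5, 0, 0, 0, 0, 0],
    [14, -14, 0, 0, 0, 0, 0],
    [17, -18, 0, 0, 0, 0, 0],
    [20, -22, 0, 0, 0, 0, 0],
    [23, -26, 0, 0, 0, 0, 0],
    [26, -30, 0, 0, 0, 0, 0],
    [29, -34, 0, 0, 0, 0, 0],
    [31, -38, 0, 0, 0, 0, 0],
    [33, -42, 0, 0, 0, 0, 0],
    [35, -46, 0, 0, 0, 0, 0],
    [37, -50, 0, 0, 0, 0, 0],
    [38, -54, 0, 0, 0, 0, 0],
    [39, -58, 0, 0, 0, 0, 0],
    [40, -62, 0, 0, 0, 0, 0],
    [41, -66, 0, 0, 0, 0, 0],
    [42, -70, 0, 0, 0, 0, 0],
    [42.4, -74, 0, 0, 0, 0, 0],
    [42.4, -78, 0, 0, 0, 0, 0]
  ]
}}

```text
time: 2.7
eef_pos: [0.5665, 0.1985, 0.3795]
orientation: [0.998, 0.062, -0.001, 0.0]
wrist_force: [0.5, 0.1, -0.1]
grip_width: 0.0
```

Run:
```python
from h import *
st(); go([0,.24,.38])
```

```text
t 2.7 press pos mm [-1.000e-01  1.889e+02  3.795e+02] F [ 0.5  0.1 -0.1] q [-0.08  0.24 -0.45  1.56  0.11  1.37 -1.98] w 0.0
shift cm [ 0.02 -5.11 -0.05] turn [0.    0.003 0.001]
```

Call:
{"name": "drive_tool", "arguments": {
  "moves": [
    [0, -3, 0, 0, 0, 0, 0],
    [0, -5.1, 0, 0, 0, 0, 0],
    [0, -5.5, 4, 0, 0, 0, 0],
    [0, -5.5, 8, 0, 0, 0, 0],
    [0, -5.5, 12, 0, 0, 0, 0],
    [0, -5.5, 15, 0, 0, 0, 0],
    [0, -5.5, 15, 0, 0, 0, 0],
    [0, -5.5, 15, 0, 0, 0, 0]
  ]
}}

```text
time: 3.5
eef_pos: [0.5598, 0.2517, 0.2312]
orientation: [0.998, 0.062, -0.001, 0.0]
wrist_force: [0.7, 0.0, 1.3]
grip_width: -0.0001
```

Run:
```python
from h import *
st(); s=sensors.get_state()
p,d=vision.snapshot("wrist"); cv2.imwrite("pics/w1.png",p[:,:,::-1]); np.savez("pics/w1.npz",d=d,pos=s["eef_pos"],q=s["orientation"])
```

```text
t 3.5 press pos mm [-2.000e-01  2.426e+02  2.312e+02] F [0.7 0.  1.3] q [-0.16  0.37 -0.47  1.72  0.18  1.1  -2.13] w -0.0001
```

View pics/w1.png

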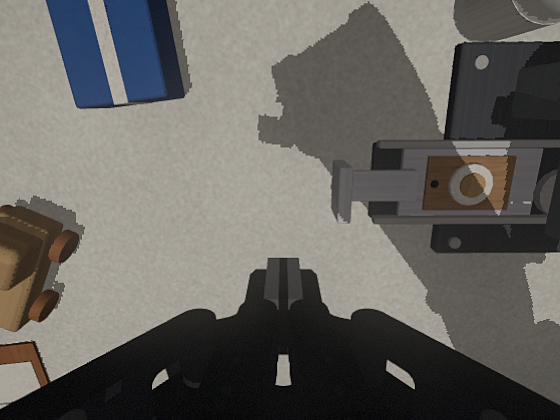

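The wrist view shows the tab at columns 333–352, rows 162–222, with the shut fingertips at (283,260) outside it. I'll check the tab's position from depth.

Run:
```python
from h import *
f=np.load("pics/w1.npz"); d=f["d"]; ci=vision.camera_info("wrist")
v,u=np.mgrid[150:235,322:365]; uv=np.c_[u.ravel(),v.ravel()]
r=cv2.undistortPoints(uv.astype(float).reshape(-1,1,2),ci["camera_matrix"],np.array([ci["k1"],0,0,0,0.])).reshape(-1,2)
z=d[v.ravel(),u.ravel()]; c=np.c_[r*z[:,None],z]; H=ci["hand_eye"]
t=c@H[:3,:3].T+H[:3,3]; w=Rn.from_quat(f["q"]).apply(t)+f["pos"]; p=w2p(w)*1000
m=p[:,2]>70; q=p[m]; print(m.sum(), np.percentile(q,[1,10,50,90,99],axis=0).round(1))
for z0,z1 in((30,45),(45,60),(60,70)):
    k=(p[:,2]>z0)&(p[:,2]<z1); print(z0,k.sum(),np.percentile(p[k],[2,50,98],axis=0).round(1) if k.sum() else '')
```

```text
863 [[-28.  184.6  70.6]
 [-22.6 186.1  75.7]
 [ -2.1 191.2  77.4]
 [ 17.5 196.1  78.5]
 [ 71.3 242.8 372.8]]
30 505 [[-18.9 164.8  33.1]
 [ -2.6 172.4  38.6]
 [ 20.7 196.6  43.6]]
45 155 [[-25.6 187.1  45.3]
 [  4.4 196.3  52.7]
 [ 20.9 196.6  59.7]]
60 111 [[-26.3 187.1  60.4]
 [  3.  196.3  65.1]
 [ 20.9 196.6  69.6]]
```

The tab's outer face is at about y = 196 mm and x is about -2.5 mm. Next I descend outside it to z of about 50 mm.

Call:
{"name": "drive_tool", "arguments": {
  "moves": [
    [-0.1, 0, 4, 0, 0, 0, 0],
    [-0.2, 0, 8, 0, 0, 0, 0],
    [-0.2, 0, 12, 0, 0, 0, 0],
    [-0.2, 0, 15, 0, 0, 0, 0],
    [-0.2, 0, 17, 0, 0, 0, 0],
    [-0.2, 0, 18, 0, 0, 0, 0],
    [-0.2, 0, 18, 0, 0, 0, 0],
    [-0.2, 1.5, 18, 0, 0, 0, 0],
    [-0.2, 2.5, 18, 0, 0, 0, 0],
    [-0.2, 3, 18, 0, 0, 0, 0],
    [-0.2, 3.5, 18, 0, 0, 0, 0],
    [-0.2, 3.5, 18, 0, 0, 0, 0]
  ]
}}

```text
time: 4.75
eef_pos: [0.5629, 0.216, 0.0519]
orientation: [0.998, 0.062, 0.0, -0.0]
wrist_force: [1.1, 0.3, -0.2]
grip_width: 0.0001
```

Run:
```python
from h import *
st()
```

```text
t 4.75 press pos mm [ -1.5 206.8  51.9] F [ 1.1  0.3 -0.2] q [-0.16  0.55 -0.41  1.89  0.31  0.76 -2.18] w 0.0001
```

Call:
{"name": "drive_tool", "arguments": {
  "moves": [
    [0, 0.4, 0, 0, 0, 0, 0],
    [0, 0.8, 0, 0, 0, 0, 0],
    [0, 1.2, 0, 0, 0, 0, 0],
    [0, 1.6, 0, 0, 0, 0, 0],
    [0, 2.0, 0, 0, 0, 0, 0],
    [0, 2.4, 0, 0, 0, 0, 0],
    [0, 2.8, 0, 0, 0, 0, 0],
    [0, 3.2, 0, 0, 0, 0, 0],
    [0, 3.6, 0, 0, 0, 0, 0],
    [0, 4.0, 0, 0, 0, 0, 0],
    [0, 4.4, 0, 0, 0, 0, 0],
    [0, 4.8, 0, 0, 0, 0, 0],
    [0, 4.8, 0, 0, 0, 0, 0]
  ]
}}

```text
time: 6.05
eef_pos: [0.5684, 0.168, 0.0512]
orientation: [0.998, 0.062, -0.0, 0.0]
wrist_force: [0.3, 0.7, 0.1]
grip_width: -0.0002
```

Run:
```python
from h import *
st()
```

```text
t 6.05 press pos mm [ -2.  158.5  51.2] F [0.3 0.7 0.1] q [-0.08  0.54 -0.4   1.91  0.3   0.75 -2.1 ] w -0.0002
```

Call:
{"name": "drive_tool", "arguments": {
  "moves": [
    [0, 0.2, 0, 0, 0, 0, 0],
    [0, 0.4, 0, 0, 0, 0, 0],
    [0, 0.6, 0, 0, 0, 0, 0],
    [0, 0.8, 0, 0, 0, 0, 0]
  ]
}}

```text
time: 6.45
eef_pos: [0.5692, 0.1611, 0.0512]
orientation: [0.998, 0.062, -0.0, 0.0]
wrist_force: [-1.2, 3.0, -1.5]
grip_width: -0.0
```

Run:
```python
from h import *
st()
p,d=vision.snapshot("top"); np.save("pics/t2.npy",d)
cv2.imwrite("pics/t2.png",cv2.resize(p[130:250,230:350,::-1],None,fx=4.6,fy=4.6,interpolation=cv2.INTER_CUBIC))
```

```text
t 6.45 press pos mm [ -2.1 151.5  51.2] F [-1.2  3.  -1.5] q [-0.07  0.54 -0.4   1.91  0.3   0.75 -2.09] w -0.0
```

View pics/t2.png

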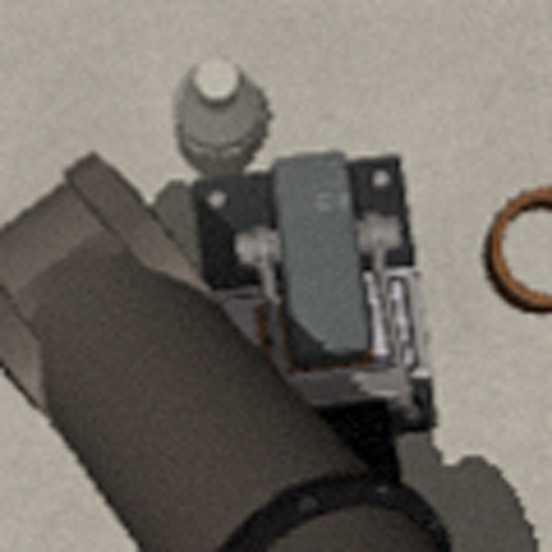

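The arm hides the tab here, but the sled plate now shows under the head and past it, at (385,310). I'll keep pushing in small steps until it meets the stop.

Call:
{"name": "drive_tool", "arguments": {
  "moves": [
    [0, 0.15, 0, 0, 0, 0, 0],
    [0, 0.3, 0, 0, 0, 0, 0],
    [0, 0.3, 0, 0, 0, 0, 0]
  ]
}}

```text
time: 6.8
eef_pos: [0.5697, 0.1578, 0.0512]
orientation: [0.998, 0.062, -0.0, 0.0]
wrist_force: [-0.8, 0.3, -0.6]
grip_width: 0.0001
```

Call:
{"name": "drive_tool", "arguments": {
  "moves": [
    [0, 0.1, 0, 0, 0, 0, 0],
    [0, 0.2, 0, 0, 0, 0, 0],
    [0, 0.2, 0, 0, 0, 0, 0]
  ]
}}

```text
time: 7.1
eef_pos: [0.5698, 0.1577, 0.0513]
orientation: [0.998, 0.063, 0.0, -0.001]
wrist_force: [-2.7, 10.1, -3.1]
grip_width: 0.0001
```

Call:
{"name": "drive_tool", "arguments": {
  "moves": [
    [0, 0.1, 0, 0, 0, 0, 0],
    [0, 0.2, 0, 0, 0, 0, 0],
    [0, 0.2, 0, 0, 0, 0, 0]
  ]
}}

```text
time: 7.4
eef_pos: [0.5697, 0.1575, 0.0514]
orientation: [0.998, 0.064, 0.0, -0.002]
wrist_force: [-3.6, 18.5, -4.7]
grip_width: -0.0002
```

The sled is hard against its stop: the force rose to 18.5 N with no further motion. Now I back off, go up, and check.

Call:
{"name": "drive_tool", "arguments": {
  "moves": [
    [0, -1.5, 0, 0, 0, 0, 0],
    [0, -4, 0, 0, 0, 0, 0],
    [0, -6, 0, 0, 0, 0, 0],
    [0, -7, -4, 0, 0, 0, 0],
    [0, -7, -8, 0, 0, 0, 0],
    [0, -7, -12, 0, 0, 0, 0],
    [0, -7, -16, 0, 0, 0, 0],
    [0, -7, -18, 0, 0, 0, 0],
    [0, -7, -18, 0, 0, 0, 0]
  ]
}}

```text
time: 8.3
eef_pos: [0.5631, 0.2242, 0.235]
orientation: [0.998, 0.062, 0.003, -0.001]
wrist_force: [1.4, 0.0, 0.1]
grip_width: 0.0001
```

Run:
```python
from h import *
st(); s=sensors.get_state()
p,d=vision.snapshot("wrist"); cv2.imwrite("pics/w2.png",p[:,:,::-1]); np.savez("pics/w2.npz",d=d,pos=s["eef_pos"],q=s["orientation"])
ci=vision.camera_info("wrist")
v,u=np.mgrid[140:255,300:480]; uv=np.c_[u.ravel(),v.ravel()]
r=cv2.undistortPoints(uv.astype(float).reshape(-1,1,2),ci["camera_matrix"],np.array([ci["k1"],0,0,0,0.])).reshape(-1,2)
z=d[v.ravel(),u.ravel()]; c=np.c_[r*z[:,None],z]; H=ci["hand_eye"]
t=c@H[:3,:3].T+H[:3,3]; w=Rn.from_quat(s["orientation"]).apply(t)+s["eef_pos"]; p=w2p(w)*1000
k=(p[:,2]>70)&(p[:,2]<82)&(p[:,1]>80)&(abs(p[:,0])<40); print(k.sum(),np.percentile(p[k],[2,10,50,90,98],axis=0).round(1))
```

```text
t 8.3 press pos mm [ -0.3 214.9 235. ] F [1.4 0.  0.1] q [-0.11  0.35 -0.47  1.74  0.18  1.09 -2.09] w 0.0001
863 [[-27.5 124.1  71. ]
 [-23.  125.3  74.7]
 [ -2.6 130.5  77.3]
 [ 16.7 135.1  78.4]
 [ 20.6 135.5  79.1]]
```

View pics/w2.png

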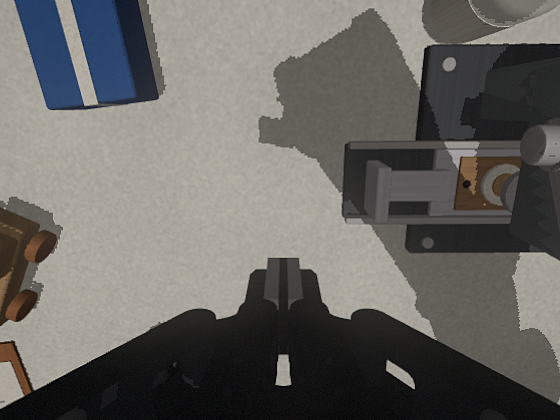

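The sled tab is now at y = 135.6 mm (home is 136), so it travelled 61 mm and is home. Next I go up and over to the paddle.

Call:
{"name": "drive_tool", "arguments": {
  "moves": [
    [0, 0, -4, 0, 0, 0, 0],
    [0, 0, -8, 0, 0, 0, 0],
    [0, 0, -12, 0, 0, 0, 0],
    [-1, 2, -13, 0, 0, 0, 0],
    [-3, 6, -13, 0, 0, 0, 0],
    [-5, 10, -13, 0, 0, 0, 0],
    [-7, 14, -13, 0, 0, 0, 0],
    [-9, 18, -13, 0, 0, 0, 0],
    [-10.8, 21.5, -13, 0, 0, 0, 0],
    [-10.8, 21.5, -13, 0, 0, 0, 0],
    [-10.8, 21.5, -13, 0, 0, 0, 0]
  ]
}}

```text
time: 9.45
eef_pos: [0.4808, -0.004, 0.3606]
orientation: [0.998, 0.061, -0.001, 0.0]
wrist_force: [-0.1, 0.9, 0.7]
grip_width: 0.0004
```

Run:
```python
from h import *
st(); s=sensors.get_state(); go([-.108,0,.27])
p,d=vision.snapshot("wrist"); cv2.imwrite("pics/w3.png",p[:,:,::-1])
p,d=vision.snapshot("scene"); cv2.imwrite("pics/s3.png",cv2.resize(p[140:320,180:400,::-1],None,fx=3.3,fy=3.3,interpolation=cv2.INTER_CUBIC))
```

```text
t 9.45 press pos mm [-110.2   -1.4  360.6] F [-0.1  0.9  0.7] q [ 0.21  0.02 -0.34  1.83  0.01  1.29 -1.58] w 0.0004
shift cm [ 0.23 -0.14  9.06] turn [ 0.     0.001 -0.001]
```

View pics/w3.png

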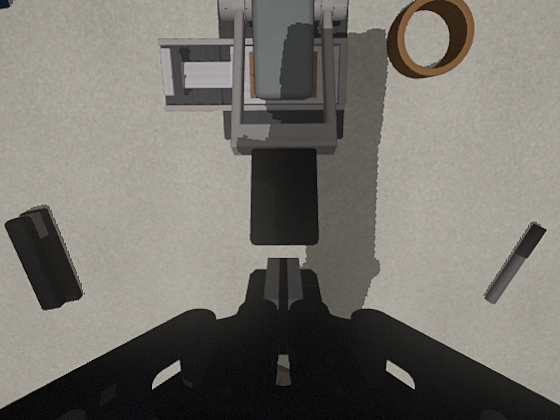

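View pics/s3.png

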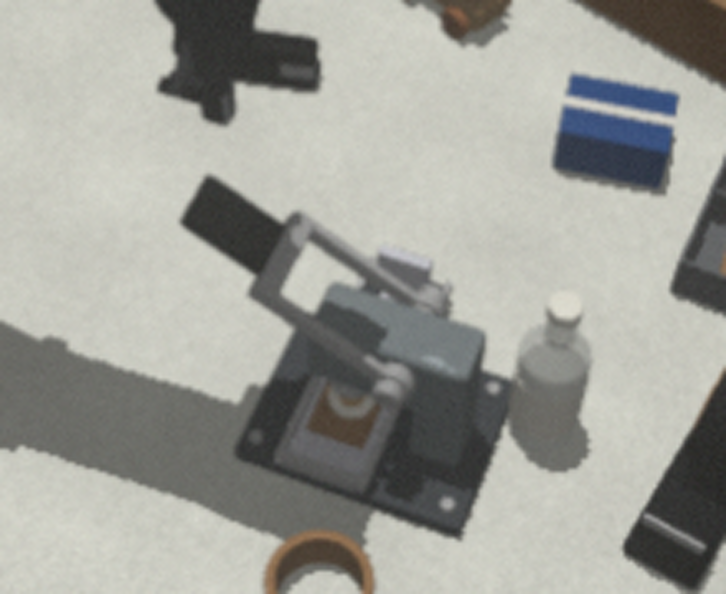

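In the wrist view the paddle (251–318, 150–245) is centred ahead of the fingertips at (283,258). The scene view shows the sled home and the lever still up. Now I lower to contact.

Call:
{"name": "drive_tool", "arguments": {
  "moves": [
    [0.1, 0, 3, 0, 0, 0, 0],
    [0.2, 0, 6, 0, 0, 0, 0],
    [0.2, 0, 9, 0, 0, 0, 0],
    [0.2, 0, 10.2, 0, 0, 0, 0],
    [0.2, 0, 10.6, 0, 0, 0, 0],
    [0.2, 0, 11, 0, 0, 0, 0],
    [0.2, 0, 11.4, 0, 0, 0, 0],
    [0.2, 0, 11.4, 0, 0, 0, 0]
  ]
}}

```text
time: 10.35
eef_pos: [0.4834, -0.0028, 0.2477]
orientation: [0.998, 0.062, 0.0, 0.0]
wrist_force: [0.1, 0.4, 0.1]
grip_width: 0.0
```

Run:
```python
from h import *
st(); go([-.110,0,.24]); go([-.133,0,.151]); go([-.125,0,.082])
```

```text
t 10.35 press pos mm [-107.5   -0.6  247.7] F [0.1 0.4 0.1] q [ 0.2   0.11 -0.35  1.99  0.05  1.05 -1.62] w 0.0
shift cm [-0.26 -0.06  0.77] turn [ 0.    -0.001  0.001]
shift cm [-2.56 -0.06  9.66] turn [ 0.    -0.001  0.001]
shift cm [-1.77 -0.06 16.57] turn [ 0.    -0.001  0.001]
```

Call:
{"name": "drive_tool", "arguments": {
  "moves": [
    [-0.3, 0, 1, 0, 0, 0, 0],
    [-0.7, 0, 2, 0, 0, 0, 0],
    [-1.1, 0, 3, 0, 0, 0, 0],
    [-1.5, 0, 4, 0, 0, 0, 0],
    [-1.8, 0, 5, 0, 0, 0, 0],
    [-2.1, 0, 6, 0, 0, 0, 0],
    [-2.3, 0, 7, 0, 0, 0, 0],
    [-2.5, 0, 8, 0, 0, 0, 0]
  ]
}}

```text
time: 11.15
eef_pos: [0.4592, -0.006, 0.1673]
orientation: [0.998, 0.062, 0.001, -0.0]
wrist_force: [5.3, 0.5, 6.2]
grip_width: -0.0001
```

Run:
```python
from h import *
st()
p,d=vision.snapshot("scene"); cv2.imwrite("pics/s4.png",cv2.resize(p[140:320,180:400,::-1],None,fx=3.3,fy=3.3,interpolation=cv2.INTER_CUBIC))
```

```text
t 11.15 press pos mm [-131.9   -0.7  167.3] F [5.3 0.5 6.2] q [ 0.2   0.17 -0.35  2.12  0.08  0.86 -1.65] w -0.0001
```

View pics/s4.png

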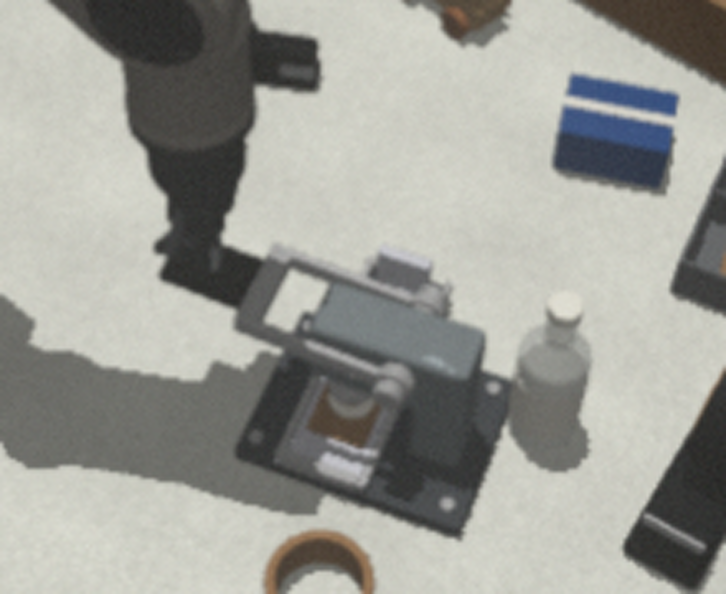

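The fingers sit on the paddle at (205,270), and the lever is a bit above level. Continuing down.

Call:
{"name": "drive_tool", "arguments": {
  "moves": [
    [-0.2, 0, 1, 0, 0, 0, 0],
    [-0.3, 0, 2, 0, 0, 0, 0],
    [-0.3, 0, 3, 0, 0, 0, 0],
    [-0.2, 0, 4, 0, 0, 0, 0],
    [0, 0, 5, 0, 0, 0, 0],
    [0.2, 0, 6, 0, 0, 0, 0],
    [0.4, 0, 7, 0, 0, 0, 0],
    [0.5, 0, 7.5, 0, 0, 0, 0]
  ]
}}

```text
time: 12.0
eef_pos: [0.4633, -0.0053, 0.0914]
orientation: [0.998, 0.062, -0.0, -0.0]
wrist_force: [1.4, 0.1, 6.8]
grip_width: -0.0002
```

Run:
```python
from h import *
st()
```

```text
t 12.0 press pos mm [-127.7   -0.5   91.4] F [1.4 0.1 6.8] q [ 0.17  0.3  -0.34  2.18  0.15  0.69 -1.72] w -0.0002
```

Call:
{"name": "drive_tool", "arguments": {
  "moves": [
    [0.1, 0, 0.3, 0, 0, 0, 0],
    [0.1, 0, 0.6, 0, 0, 0, 0],
    [0.1, 0, 0.6, 0, 0, 0, 0]
  ]
}}

```text
time: 12.3
eef_pos: [0.4646, -0.0051, 0.0861]
orientation: [0.998, 0.062, 0.0, -0.0]
wrist_force: [0.4, 0.1, 8.3]
grip_width: 0.0
```

Call:
{"name": "drive_tool", "arguments": {
  "moves": [
    [0.1, 0, 0.3, 0, 0, 0, 0],
    [0.1, 0, 0.4, 0, 0, 0, 0],
    [0.1, 0, 0.4, 0, 0, 0, 0]
  ]
}}

```text
time: 12.6
eef_pos: [0.4659, -0.0049, 0.0825]
orientation: [0.998, 0.062, 0.0, -0.0]
wrist_force: [1.8, -0.2, 11.0]
grip_width: 0.0001
```

Call:
{"name": "drive_tool", "arguments": {
  "moves": [
    [0, 0, 0.2, 0, 0, 0, 0],
    [0, 0, 0.2, 0, 0, 0, 0]
  ]
}}

```text
time: 12.8
eef_pos: [0.4661, -0.0049, 0.0806]
orientation: [0.998, 0.062, 0.001, -0.0]
wrist_force: [2.4, 0.4, 10.2]
grip_width: 0.0001
```

Call:
{"name": "drive_tool", "arguments": {
  "moves": [
    [0, 0, 0.2, 0, 0, 0, 0],
    [0, 0, 0.2, 0, 0, 0, 0]
  ]
}}

```text
time: 13.0
eef_pos: [0.4666, -0.0049, 0.0792]
orientation: [0.998, 0.062, 0.001, 0.0]
wrist_force: [-2.2, 0.6, 27.5]
grip_width: -0.0001
```

Call:
{"name": "drive_tool", "arguments": {
  "moves": [
    [0, 0, 0.2, 0, 0, 0, 0],
    [0, 0, 0.2, 0, 0, 0, 0]
  ]
}}

```text
time: 13.2
eef_pos: [0.467, -0.0048, 0.0782]
orientation: [0.998, 0.062, 0.002, 0.0]
wrist_force: [-9.1, 0.2, 49.8]
grip_width: 0.0002
```

Call:
{"name": "drive_tool", "arguments": {
  "moves": [
    [0, 0, 0.2, 0, 0, 0, 0],
    [0, 0, 0.2, 0, 0, 0, 0]
  ]
}}

```text
time: 13.4
eef_pos: [0.4674, -0.0048, 0.0771]
orientation: [0.998, 0.062, 0.002, 0.0]
wrist_force: [-15.3, 0.1, 73.0]
grip_width: -0.0004
```

Call:
{"name": "drive_tool", "arguments": {
  "moves": [
    [0, 0, 0.2, 0, 0, 0, 0],
    [0, 0, 0.2, 0, 0, 0, 0]
  ]
}}

```text
time: 13.6
eef_pos: [0.4678, -0.0048, 0.0761]
orientation: [0.998, 0.062, 0.003, 0.001]
wrist_force: [-23.7, -1.0, 98.0]
grip_width: 0.0001
```

The lever is on its end stop. Those steps were too many: the force rose to 98 N, so I'm easing off to about 30 N.

Call:
{"name": "drive_tool", "arguments": {
  "moves": [
    [0, 0, -0.3, 0, 0, 0, 0],
    [0, 0, -0.6, 0, 0, 0, 0],
    [0, 0, -0.6, 0, 0, 0, 0]
  ]
}}

```text
time: 13.9
eef_pos: [0.4665, -0.0049, 0.0796]
orientation: [0.998, 0.062, 0.001, 0.0]
wrist_force: [-1.9, 1.0, 21.5]
grip_width: 0.0
```

Run:
```python
from h import *
st()
p,d=vision.snapshot("scene"); np.save("pics/s5.npy",d);cv2.imwrite("pics/s5.png",cv2.resize(p[140:320,180:400,::-1],None,fx=3.3,fy=3.3,interpolation=cv2.INTER_CUBIC))
C=cloud("scene",d); P=w2p(C.reshape(-1,3))*1000
k=(P[:,2]>66)&(P[:,2]<82)&(P[:,1]>100)&(P[:,1]<230)&(abs(P[:,0])<40)
print("tab",k.sum(),np.percentile(P[k],[2,10,50,90,98],axis=0).round(1))
p,d=vision.snapshot("top");cv2.imwrite("pics/t5.png",p[:,:,::-1]); p,d=vision.snapshot("wrist");cv2.imwrite("pics/w5.png",p[:,:,::-1]); st()
```

```text
t 13.9 press pos mm [-124.6   -0.5   79.6] F [-1.9  1.  21.5] q [ 0.16  0.32 -0.33  2.18  0.17  0.66 -1.73] w 0.0
tab 86 [[-25.3 118.9  66.2]
 [-21.3 120.6  68.1]
 [ -0.2 123.4  76.9]
 [ 19.4 131.4  80.6]
 [ 21.7 134.6  81.7]]
t 14.05 press pos mm [-124.5   -0.5   79.4] F [-1.  -0.6 26.6] q [ 0.16  0.32 -0.33  2.18  0.17  0.66 -1.73] w 0.0
```

View pics/s5.png

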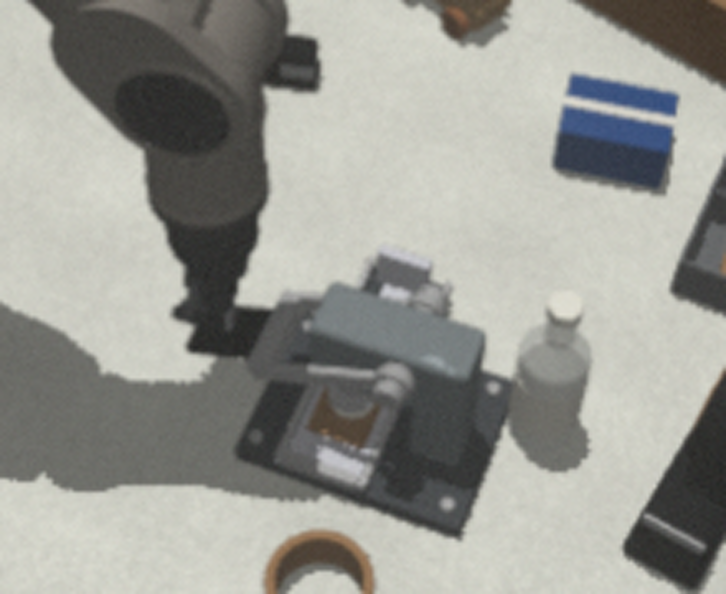

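View pics/t5.png

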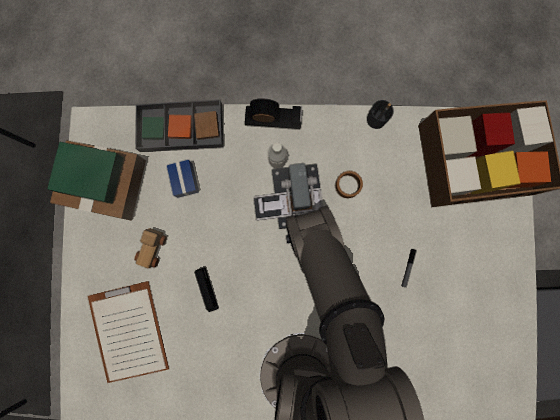

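View pics/w5.png

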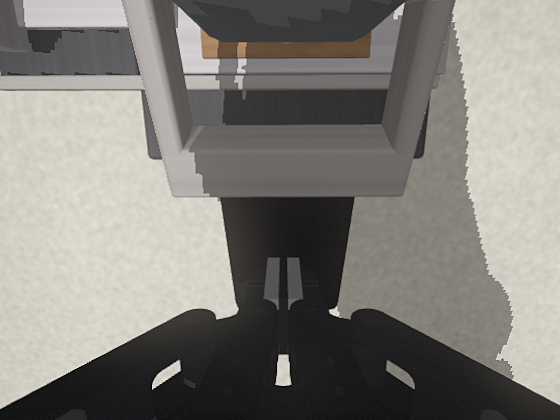

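The fingertips are holding the paddle down (scene (220,325), wrist (283,265)), and the tab is still home at scene (405,260). In the top view the bystanders sit where they started. I'll hold briefly to confirm it's steady, then hand in.

Call:
{"name": "drive_tool", "arguments": {
  "moves": [
    [0, 0, 0, 0, 0, 0, 0],
    [0, 0, 0, 0, 0, 0, 0],
    [0, 0, 0, 0, 0, 0, 0],
    [0, 0, 0, 0, 0, 0, 0],
    [0, 0, 0, 0, 0, 0, 0]
  ]
}}

```text
time: 14.55
eef_pos: [0.4666, -0.0049, 0.0794]
orientation: [0.998, 0.062, 0.001, 0.0]
wrist_force: [-2.1, 1.2, 25.5]
grip_width: -0.0002
```

Run:
```python
from h import *
from plant import ticket
st(); s=sensors.get_state()
if 18<s["wrist_force"][2]<38: print(ticket.sign_off())
```

```text
t 14.55 press pos mm [-124.4   -0.5   79.4] F [-2.1  1.2 25.5] q [ 0.16  0.32 -0.33  2.18  0.17  0.66 -1.73] w -0.0002
the job is handed in; nothing more can be done
None
```

I pushed the sled fully home with the lever up, then pressed the lever to its end stop and handed the job in at 14.6 s, still holding it down.

- **Sled:** it stopped hard at 18.5 N with no further motion. Right after the push, the wrist depth put the tab's outer face at 135.6 mm (136 is home). With the lever down, the scene camera's sparse depth put the tab's outer edge near 134.6 mm (98th percentile), which fits the sled still being home.
- **Lever:** resistance peaked at about 11 N, eased slightly, then met the solid stop with the fingertips at a height of about 79 mm (the end stop is at 79 mm). The last check showed a steady downward hold of about 25 N, well above the spring.
- **Other objects:** by eye, the bystanders look unmoved in the last top view. I did not measure them.

**Overshoot:** while finding the end stop I sent several steps without checking between them, and the fingertips briefly pressed the paddle with about 98 N (up) and 24 N (sideways). That is about 101 N at the wrist, under its 120 N limit, and I eased off at once. Only the fingertips should have been touching. If they count under the 40 N limit for the arm and gripper body, that moment went over it.

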